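# Load the stitcher's wire stand in job order

## Task

The wire spools on the grey store stand are in the order of today's stitching jobs: move all four onto the pegs of the empty teal machine stand in the same left-to-right order, one spool to a peg, so that the leftmost spool is leftmost again. Lower each spool over its peg until it sits flat on the plate, do not drop one or let it fall over, let go of everything, and leave the carton, the oil can and the pliers where they are.

Things in the scene. Friction and masses are not known exactly. Their poses are not given: they have to be found in the camera images.
- store_stand: Full stand, light grey steel plate 150 (x) by 330 mm (y), fixed; flat top 30 mm above the bench. Origin: centre of its underside, at bench height. Four upright steel pegs, 9 mm thick, in a row at x = 0, y = +120, +40, -40, -120 mm, reach 54.5 mm above the plate. Yaw within 0.3 rad of zero: the row runs from left (+y) to right (-y) as the robot faces it.
- machine_stand: Empty stand, dark teal, black washers flush round the pegs, three wire eyelets 13 mm high between the pegs at the far edge; to the left or right of the grey one. Same plate, origin, fixed, 30 mm top and 54.5 mm high pegs at x = 0, y = +120, +40, -40, -120 mm. Yaw within 0.3 rad of zero; the row runs from left (+y) to right (-y).
- spool_red: Loose spool, red flanges, wound full with copper wire: upright cylinder 54 mm across, 46 mm high, bore 28 mm right through, about 0.25 kg; grip it anywhere on its height. Origin: centre of its underside, z up. Starts flat on the grey stand's plate over a peg (up to 4 mm off centre), the peg's tip 8.5 mm above it. Neighbours are 80 mm apart: gripping across the row is roomiest.
- spool_yellow: Loose spool, yellow flanges, wound full with copper wire: upright cylinder 54 mm across, 46 mm high, bore 28 mm right through, about 0.25 kg; grip it anywhere on its height. Origin: centre of its underside, z up. Starts flat on the grey stand's plate over a peg (up to 4 mm off centre), the peg's tip 8.5 mm above it. Neighbours are 80 mm apart: gripping across the row is roomiest.
- spool_blue: Loose spool, blue flanges, wound full with copper wire: upright cylinder 54 mm across, 46 mm high, bore 28 mm right through, about 0.25 kg; grip it anywhere on its height. Origin: centre of its underside, z up. Starts flat on the grey stand's plate over a peg (up to 4 mm off centre), the peg's tip 8.5 mm above it. Neighbours are 80 mm apart: gripping across the row is roomiest.
- spool_white: Loose spool, white flanges, wound full with copper wire: upright cylinder 54 mm across, 46 mm high, bore 28 mm right through, about 0.25 kg; grip it anywhere on its height. Origin: centre of its underside, z up. Starts flat on the grey stand's plate over a peg (up to 4 mm off centre), the peg's tip 8.5 mm above it. Neighbours are 80 mm apart: gripping across the row is roomiest.
- tab_red: Red colour tab, 20 x 34 x 3 mm, stuck on the far (+x) edge of the grey stand's plate, 60 mm beyond the peg on which the red spool starts. It is fixed there and stays behind, so it still shows the row's order when the spools are gone. Origin: centre of its underside, on the plate's top; yaw that of the grey stand.
- tab_yellow: Yellow colour tab, 20 x 34 x 3 mm, stuck on the far (+x) edge of the grey stand's plate, 60 mm beyond the peg on which the yellow spool starts. It is fixed there and stays behind, so it still shows the row's order when the spools are gone. Origin: centre of its underside, on the plate's top; yaw that of the grey stand.
- tab_blue: Blue colour tab, 20 x 34 x 3 mm, stuck on the far (+x) edge of the grey stand's plate, 60 mm beyond the peg on which the blue spool starts. It is fixed there and stays behind, so it still shows the row's order when the spools are gone. Origin: centre of its underside, on the plate's top; yaw that of the grey stand.
- tab_white: White colour tab, 20 x 34 x 3 mm, stuck on the far (+x) edge of the grey stand's plate, 60 mm beyond the peg on which the white spool starts. It is fixed there and stays behind, so it still shows the row's order when the spools are gone. Origin: centre of its underside, on the plate's top; yaw that of the grey stand.
- carton: Bystander: small brown strapped carton, 80 x 140 x 110 mm high, loose, on the bench beyond the stands. Origin: centre of its underside.
- oil_can: Bystander: brass-coloured oil can, 64 mm across, with a thin bent spout up to 138 mm high, loose, upright beyond the stands. Origin: centre of its underside.
- pliers: Bystander: pliers with red grips, 165 mm long and 14 mm high, loose, lying flat beyond the stands. Origin: under the middle of its grips; jaws to its +x.
There are look-alikes about, which are no part of the job. Leave any black, pink or purple look-alike of the spool_white alone.

How it is judged:
At the end, for the whole second after the job is handed in: Each spool is on the machine stand at the peg with the same place in the row (counted from the left) as its own colour tab has on the store stand: within 13 mm of the peg along and across the row, its underside within 5 mm of the plate's top, upright within 0.1 rad, and at rest (((y of tab_red in the frame of store_stand between 0.1 and 0.14 m and y of spool_red in the frame of machine_stand between 0.107 and 0.133 m) or (y of tab_red in the frame of store_stand between 0.02 and 0.06 m and y of spool_red in the frame of machine_stand between 0.027 and 0.053 m) or (y of tab_red in the frame of store_stand between -0.06 and -0.02 m and y of spool_red in the frame of machine_stand between -0.053 and -0.027 m) or (y of tab_red in the frame of store_stand between -0.14 and -0.1 m and y of spool_red in the frame of machine_stand between -0.133 and -0.107 m)) and x of spool_red in the frame of machine_stand between -0.013 and 0.013 m and z of spool_red in the frame of machine_stand between 0.025 and 0.035 m and angle between each of spool_red, spool_yellow, spool_blue, spool_white's own z axis and vertical below 0.1 rad and linear speed of each of spool_red, spool_yellow, spool_blue, spool_white below 0.02 m/s and angular speed of each of spool_red, spool_yellow, spool_blue, spool_white below 0.3 rad/s and ((y of tab_yellow in the frame of store_stand between 0.1 and 0.14 m and y of spool_yellow in the frame of machine_stand between 0.107 and 0.133 m) or (y of tab_yellow in the frame of store_stand between 0.02 and 0.06 m and y of spool_yellow in the frame of machine_stand between 0.027 and 0.053 m) or (y of tab_yellow in the frame of store_stand between -0.06 and -0.02 m and y of spool_yellow in the frame of machine_stand between -0.053 and -0.027 m) or (y of tab_yellow in the frame of store_stand between -0.14 and -0.1 m and y of spool_yellow in the frame of machine_stand between -0.133 and -0.107 m)) and x of spool_yellow in the frame of machine_stand between -0.013 and 0.013 m and z of spool_yellow in the frame of machine_stand between 0.025 and 0.035 m and ((y of tab_blue in the frame of store_stand between 0.1 and 0.14 m and y of spool_blue in the frame of machine_stand between 0.107 and 0.133 m) or (y of tab_blue in the frame of store_stand between 0.02 and 0.06 m and y of spool_blue in the frame of machine_stand between 0.027 and 0.053 m) or (y of tab_blue in the frame of store_stand between -0.06 and -0.02 m and y of spool_blue in the frame of machine_stand between -0.053 and -0.027 m) or (y of tab_blue in the frame of store_stand between -0.14 and -0.1 m and y of spool_blue in the frame of machine_stand between -0.133 and -0.107 m)) and x of spool_blue in the frame of machine_stand between -0.013 and 0.013 m and z of spool_blue in the frame of machine_stand between 0.025 and 0.035 m and ((y of tab_white in the frame of store_stand between 0.1 and 0.14 m and y of spool_white in the frame of machine_stand between 0.107 and 0.133 m) or (y of tab_white in the frame of store_stand between 0.02 and 0.06 m and y of spool_white in the frame of machine_stand between 0.027 and 0.053 m) or (y of tab_white in the frame of store_stand between -0.06 and -0.02 m and y of spool_white in the frame of machine_stand between -0.053 and -0.027 m) or (y of tab_white in the frame of store_stand between -0.14 and -0.1 m and y of spool_white in the frame of machine_stand between -0.133 and -0.107 m)) and x of spool_white in the frame of machine_stand between -0.013 and 0.013 m and z of spool_white in the frame of machine_stand between 0.025 and 0.035 m); the robot touches nothing.
It fails at once if a spool falls over on its side (angle between any of spool_red, spool_yellow, spool_blue, spool_white's own z axis and vertical above 1 rad).
It fails at once if a spool is dropped down a peg of the machine stand instead of being lowered (faster than 0.7 m/s there) ((x of spool_red in the frame of machine_stand between -0.03 and 0.03 m and y of spool_red in the frame of machine_stand between -0.15 and 0.15 m and z of spool_red in the frame of machine_stand below 0.06 m and linear speed of spool_red above 0.7 m/s) or (x of spool_yellow in the frame of machine_stand between -0.03 and 0.03 m and y of spool_yellow in the frame of machine_stand between -0.15 and 0.15 m and z of spool_yellow in the frame of machine_stand below 0.06 m and linear speed of spool_yellow above 0.7 m/s) or (x of spool_blue in the frame of machine_stand between -0.03 and 0.03 m and y of spool_blue in the frame of machine_stand between -0.15 and 0.15 m and z of spool_blue in the frame of machine_stand below 0.06 m and linear speed of spool_blue above 0.7 m/s) or (x of spool_white in the frame of machine_stand between -0.03 and 0.03 m and y of spool_white in the frame of machine_stand between -0.15 and 0.15 m and z of spool_white in the frame of machine_stand below 0.06 m and linear speed of spool_white above 0.7 m/s)).
It fails at once if the carton, the oil can or the pliers are pushed more than 25 mm (distance of any of carton, oil_can, pliers from where it was at the start of the episode above 0.025 m).
It also fails if it takes over 112 s, if anything falls off the work surface, if the arm or the gripper's body presses on something with over 40 N, if the wrist force passes 120 N, or if a joint passes its speed limit or range.

## Robot

A 6-joint arm with a two-finger parallel gripper is mounted at the origin on the work surface. World frame = base frame: x ahead of the robot, y to its left, z up, the work surface at z = 0. Lengths are in m, angles in rad, forces in N, time in s.
With the tool pointing down it reaches from about 0.375 to 0.9 m from the base axis. Payload 3.1 kg.
Tool frame: the origin (TCP) lies on the mounting face of the last link; the fingertips stand 182 mm ahead of it and the grasp point (between the pads) lies 164 mm ahead of it; z points along the fingers, y is the line along which they close (so a half turn about z gives the same grasp; the last joint's range is limited). The gripper opens to 87 mm and grips with 3 to 60 N. Pads are 19 mm wide; open, the fingers measure 117 mm over their backs; the gripper's body (75 mm by 190 mm) begins 51 mm behind the grasp point.
Start: joints at [-1.512, 0.527, 1.433, -0, 1.181, -0.178], TCP at [0.147, -0.607, 0.405] pointing down, gripper open.
Joint ranges: [-3.08, 3.08], [-0.75, 2.2], [0.22, 2.44], [-1.43, 4.57], [0, 2.65], [-2.85, 2.85]. Speed limits (rad/s): [2.79, 2.79, 3.14, 3.14, 3.14, 3.14].

## Interface

Orientations are given as a unit quaternion [x, y, z, w].
In Python, from workcell import arm, grab_frame, workorder gives the robot as it stands. The module is installed in compiled form; this text tells all that it offers.
- The arm moves only by the tool apply_moves, never from a script. Its argument "plan" is one flat list of numbers, 5 for each row, row after row: the opening, from 0 (shut) to 1 (fully open), then the shift along the tool's x, y, z in cm, then the turn about the tool's z in degrees. A call has 1 to 12 rows; each row is the pose to reach, as a shift and turn from the pose commanded when the call began, along the tool's axes at that moment; what a row does not reach only later rows make up. A row lasts 1/12 s, in which the tool goes at most 41.7 mm and 7.16 degrees, less where a joint would pass 70% of its speed; a pose out of reach is approached as far as the arm can. A call with a gripper value outside its range is refused whole. The fingers move at their own pace and stop on an object; the grip force is fixed at half the most. Time passes only in rows, so rows that repeat a pose let the fingers close. It gives the time, the measured TCP pose, the force, the opening and the grip force at its end, in the units of the state.
- arm.observe(): the state, without advancing time (a new reading comes with each control period).
- grab_frame(name): name is "scene" or "top"; returns a dict with "img" (384x512x3 uint8, blue, green, red), "vfov" (degrees; the focal length in pixels is half the picture's height over the tangent of half this angle, whatever the lens; pixels are square), "cx", "cy" (the principal point, pixels), "rvec" (rotation vector, rad) and "tvec" (3), from world to camera coordinates, as OpenCV has them. Camera axes: x right, y down, z forward; pixel columns grow to the right and rows downward; lengths in m; the calibration is good to about 2 mm. A picture is of the moment at which its call begins. There is no depth.
- workorder.close_job(): hands the job in; it is judged then, once.
The state is a dict: "clock": time; "joint_pos": joint angles; "joint_velocities": joint speeds; "joint_torque": joint torques, N m; "eef_pos": TCP position; "tool_rot": TCP orientation; "ft_force": force on the tool from outside, world axes, zero at the start; "torque": the same for the moment, N m; "finger_gap": opening from 0.0 (shut) to 1.0 (fully open); "grip_force": force on a finger pad.
Only numpy, scipy, OpenCV 4.12 (cv2) and the standard library are available. Lean on these libraries where they do the work, as an engineer would, in place of code of your own. Each camera call takes 0.05 s, during which the arm holds its last target. There are 200 camera calls.

## Working session

There is one attempt and no reset: what is moved stays moved. The work goes in short steps, Python scripts to look and compute and a tool call to move; the robot and the scene stay as the last step left them, time stands still between calls to the robot, and variables do not carry over. Pictures are saved under pics/ and viewed, at most 14 in all, crops included, and the job is handed in when it is done.

Besides the shell and the picture viewer there is one more tool, called as name(argument=value, ...) on one line, values as JSON. apply_moves: Moves the arm, as the interface text tells. Its arguments: {"type":"object","properties":{"plan":{"type":"array"}},"required":["plan"]}

```bash
mkdir -p pics
cat > h.py <<'E'
import numpy as np, cv2
from workcell import arm, grab_frame, workorder
def shot(n):
    f=grab_frame(n); h=f["img"].shape[0]
    fl=h/2/np.tan(np.radians(f["vfov"])/2)
    f["K"]=np.array([[fl,0,f["cx"]],[0,fl,f["cy"]],[0,0,1]]); f["R"]=cv2.Rodrigues(np.array(f["rvec"],float))[0]; f["t"]=np.array(f["tvec"],float).ravel()
    return f
def ray(f,uv,z):
    d=f["R"].T@np.linalg.inv(f["K"])@np.array([uv[0],uv[1],1.]); c=-f["R"].T@f["t"]
    return c+d*(z-c[2])/d[2]
def proj(f,p):
    q=f["K"]@(f["R"]@np.array(p)+f["t"]); return q[:2]/q[2]
E
python3 - <<'E'
from h import *
s=arm.observe(); print(s)
for n in("scene","top"):
    f=shot(n); cv2.imwrite(f"pics/{n}0.png",f["img"]); print(n,f["K"][0,0],-f["R"].T@f["t"],f["R"].round(3).tolist())
E
```

```text
{'clock': 0.0, 'joint_pos': array([-1.51148483e+00,  5.28458178e-01,  1.43389110e+00, -1.51571080e-05,
        1.18143003e+00, -1.78488542e-01]), 'joint_velocities': array([-3.01261534e-04,  1.17800038e-03, -3.13888662e-04, -7.49398657e-04,
       -9.18891492e-05,  2.07813441e-03]), 'joint_torque': array([-5.44653776e-04, -4.40040064e+01, -1.76591760e+01,  6.31680270e-02,
        5.83060272e-02, -1.58285475e-04]), 'eef_pos': array([ 0.14724129, -0.60705282,  0.4037797 ]), 'tool_rot': array([ 9.92938781e-01,  1.18622858e-01,  5.81155033e-05, -1.09180420e-03]), 'ft_force': array([0.32596521, 0.19997489, 0.08957981]), 'torque': array([ 0.01427635, -0.0371971 , -0.009106  ]), 'grip_force': 0.0, 'finger_gap': 0.9985702741906622}
scene 485.47603688015454 [1.11830744 1.07619879 1.0638583 ] [[-0.877, 0.48, -0.012], [0.321, 0.567, -0.759], [-0.358, -0.67, -0.651]]
top 354.9394952511763 [0.40497832 0.03929906 0.95298715] [[0.12, -0.993, -0.002], [-0.971, -0.117, -0.207], [0.205, 0.027, -0.978]]
```

View pics/top0.png

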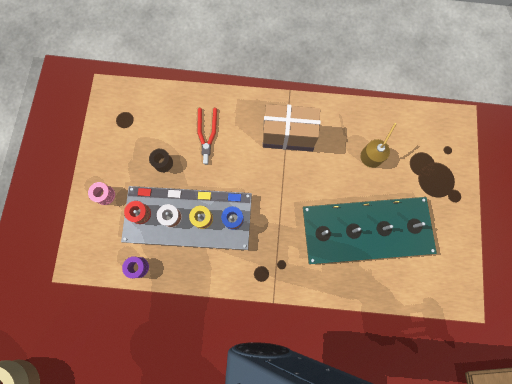

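View pics/scene0.png

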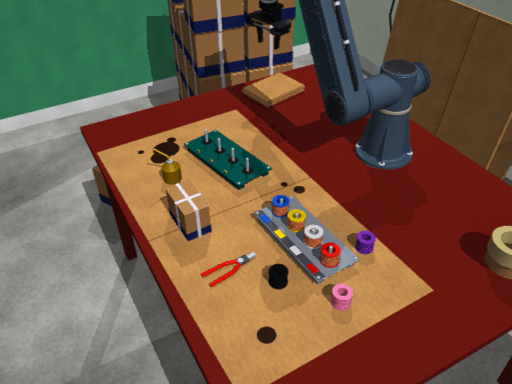

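The top view shows, from left, red (136,212), white (168,215), yellow (200,216) and blue (232,217), with the tabs in the same order. The teal pegs have their washers at about (323,233), (354,231), (384,228) and (416,226). The scene view agrees. Next I'll measure these positions.

```bash
cat > meas.py <<'E'
from h import *
RNG={"red":[((0,150,90),(6,255,255)),((174,150,90),(180,255,255))],"yellow":[((22,150,110),(34,255,255))],"blue":[((105,130,70),(125,255,255))],"white":[((0,0,165),(180,40,255))]}
def mask(hsv,c): return sum(cv2.inRange(hsv,a,b) for a,b in RNG[c])
def blobs(f,c,amin=25):
    m=mask(cv2.cvtColor(f["img"],cv2.COLOR_BGR2HSV),c)
    out=[]
    for k in cv2.findContours(m,cv2.RETR_EXTERNAL,cv2.CHAIN_APPROX_NONE)[0]:
        if len(k)>=8:
            out.append((k,cv2.minAreaRect(k)))
    return out
def teal(f):
    hsv=cv2.cvtColor(f["img"],cv2.COLOR_BGR2HSV)
    m=cv2.inRange(hsv,(80,100,30),(100,255,140)); m=cv2.morphologyEx(m,cv2.MORPH_CLOSE,np.ones((9,9)))
    k=max((k for k in cv2.findContours(m,cv2.RETR_EXTERNAL,cv2.CHAIN_APPROX_NONE)[0]),key=lambda k: cv2.contourArea(k) if k[:,0,1].mean()>110 else 0)
    h=cv2.convexHull(k)[:,0,:]
    w=np.array([ray(f,p,0.03)[:2] for p in h]); return cv2.minAreaRect((w*1000).astype(np.float32))
E
python3 - <<'E'
from meas import *
for n in("top","scene"):
    f=shot(n)
    print(n,"teal",teal(f))
    for c in RNG:
        for k,r in blobs(f,c):
            p=ray(f,r[0],.076)
            if .3<p[0]<.8 and abs(p[1])<.55: print(c,np.round(r[0],1),np.round(r[1],1),"z76",(p*1000).round(),"z33",(ray(f,r[0],.033)*1000).round())
    if n=="top":
        a=cv2.resize(f["img"][180:260,110:260],None,fx=5.3,fy=5.3,interpolation=2);cv2.imwrite("pics/c1.png",a)
        a=cv2.resize(f["img"][190:275,295:445],None,fx=5.3,fy=5.3,interpolation=2);cv2.imwrite("pics/c2.png",a)
E
```

```text
top teal ((535.2381591796875, -233.49771118164062), (145.54019165039062, 326.480712890625), 11.535917282104492)
red [135. 211.] [19.8 21.2] z76 [506. 362.  76.] z33 [511. 378.  33.]
red [144.  191.5] [12.  7.] z76 [557. 349.  76.] z33 [565. 364.  33.]
red [213.1 125.8] [ 6.3 35.7] z76 [753. 201.  76.] z33 [770. 209.  33.]
red [199.9 125.6] [35.3  5.3] z76 [750. 236.  76.] z33 [767. 245.  33.]
red [255.5 219.5] [327. 511.] z76 [521.  60.  76.] z33 [526.  61.  33.]
yellow [200. 216.] [20. 20.] z76 [513. 199.  76.] z33 [518. 206.  33.]
yellow [204.  195.3] [12.2  6.5] z76 [566. 197.  76.] z33 [574. 204.  33.]
blue [231.7 216.6] [20.6 20.6] z76 [521. 120.  76.] z33 [526. 124.  33.]
blue [234. 197.] [ 6. 12.] z76 [571. 121.  76.] z33 [579. 125.  33.]
white [239.4 206.1] [21.1  7.3] z76 [549. 105.  76.] z33 [556. 108.  33.]
white [207.  202.5] [ 3. 12.] z76 [549. 186.  76.] z33 [556. 194.  33.]
white [185.3 222.3] [126.6  45.8] z76 [493. 232.  76.] z33 [497. 242.  33.]
white [174.  193.5] [ 7. 12.] z76 [561. 273.  76.] z33 [569. 284.  33.]
white [205.  158.5] [9. 4.] z76 [662. 209.  76.] z
[... 1247 characters left out ...]
 4.] z76 [739. 273.  76.] z33 [723. 239.  33.]
white [355.5 258. ] [3.5 2.1] z76 [464. 422.  76.] z33 [435. 393.  33.]
white [344.2 261.1] [ 9.  17.3] z76 [497. 416.  76.] z33 [470. 387.  33.]
white [250.8 254.6] [3.6 8. ] z76 [705. 272.  76.] z33 [687. 237.  33.]
white [351. 253.] [4.2 1.4] z76 [463. 401.  76.] z33 [435. 372.  33.]
white [310. 247.] [4.5 0.9] z76 [549. 328.  76.] z33 [524. 295.  33.]
white [295.2 249.8] [11.3  4.9] z76 [590. 316.  76.] z33 [567. 283.  33.]
white [314.  231.5] [13. 18.] z76 [505. 282.  76.] z33 [478. 248.  33.]
white [187.5 210. ] [52. 25.] z76 [786.  18.  76.] z33 [772. -28.  33.]
white [169.7 160.7] [2.5 4.7] z76 [ 743. -245.   76.] z33 [ 726. -302.   33.]
```

View pics/c1.png

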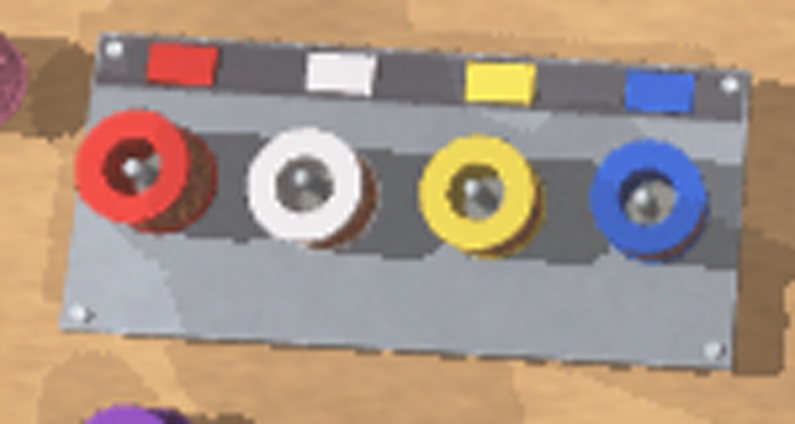

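View pics/c2.png

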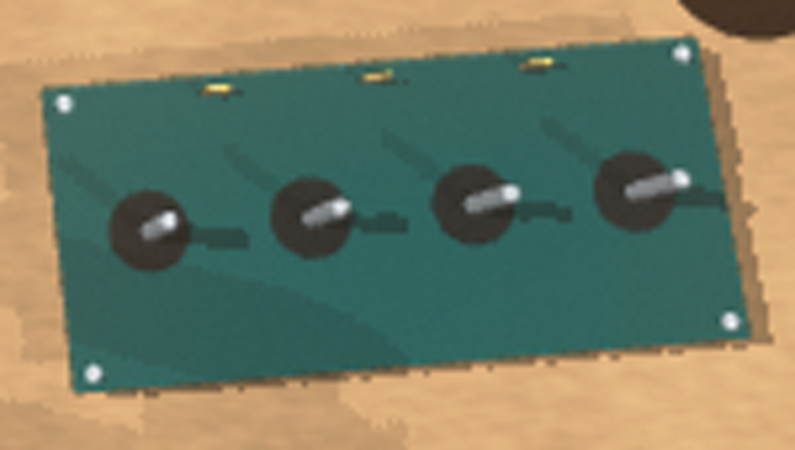

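The crops show spools seated over their pegs. The teal washers are dark discs at crop (150,231), (311,218), (474,204) and (634,191). Now I'll compute the poses.

```bash
cat >> h.py <<'E'
def go(x,y,z,yaw):
    """shift (cm, tool axes) and turn (deg) from here to grasp point x,y,z (mm), tool y along stand yaw (deg)"""
    from scipy.spatial.transform import Rotation as Ro
    s=arm.observe(); R=Ro.from_quat(s["tool_rot"]).as_matrix()
    d=R.T@(np.array([x,y,z+164])/1000-s["eef_pos"])*100
    a=np.degrees(np.arctan2(R[1,1],R[0,1])); print("clock",round(float(s["clock"]),2),"pos",s["eef_pos"].round(4),"shift",d.round(2),"turn",round(-(yaw-a),1),"gap",round(float(s["finger_gap"]),3))
E
python3 - <<'E'
from meas import *
f=shot("top")
hsv=cv2.cvtColor(f["img"],cv2.COLOR_BGR2HSV)
g=cv2.inRange(hsv,(0,0,0),(180,255,68)); W=[]; T=[]
for u,v in[(323.3,233.6),(353.7,231.1),(384.4,228.5),(414.6,226)]:
    W.append(ray(f,(u,v),.03)[:2]*1000)
for u,v in[(169,219),(343,206),(511,192),(682,179)]: T.append(ray(f,(295+u/5.3,190+v/5.3),.0835)[:2]*1000)
W=np.array(W);T=np.array(T);print(W.round(1).tolist(),T.round(1).tolist())
for P in(W,T):
    d=P[0]-P[3]; print(np.hypot(*d)/240,"yaw",np.degrees(np.arctan2(-d[0],d[1])),P.mean(0))
# white spool top
print("white",ray(f,(167.3,215),.076)*1000)
for c in("red","yellow","blue"):
    for k,r in blobs(f,c):
        if 18<r[1][0]<24: e=cv2.minEnclosingCircle(k); print(c,e,ray(f,e[0],.076)*1000)
go(506,362,150,3.3)
E
```

```text
[[511.2, -117.7], [527.2, -195.5], [543.5, -274.3], [559.5, -352.0]] [[511.7, -116.8], [527.3, -196.1], [543.1, -272.9], [558.7, -351.2]]
0.9966914300090824 yaw 11.637031286138726 [ 535.35452589 -234.83553818]
0.9961839220191951 yaw 11.343926447830702 [ 535.21386088 -234.26642257]
white [505.36095113 280.00121456  76.        ]
red ((134.79464721679688, 211.00892639160156), 10.993084907531738) [505.52591124 362.45347453  76.        ]
yellow ((199.74264526367188, 216.11029052734375), 10.574298858642578) [512.31904018 199.2324682   76.        ]
blue ((231.5, 217.35714721679688), 10.932642936706543) [518.72123365 120.24676745  76.        ]
clock 0.25 pos [ 0.1472 -0.6073  0.4043] shift [ 57.7  -85.74   9.12] turn -79.7 gap 1.001
```

apply_moves(plan=[1, 45, -36, 0, -79.6, 1, 45, -36, 0, -79.6, 1, 45, -36, 0, -79.6, 1, 45, -36, 0, -79.6, 1, 45, -36, 0, -79.6, 1, 45, -36, 0, -79.6, 1, 45, -36, 0, -79.6, 1, 45, -36, 0, -79.6, 1, 45, -36, 0, -79.6, 1, 45, -36, 0, -79.6, 1, 45, -36, 0, -79.6, 1, 45, -36, 0, -79.6])

```text
clock: 1.25
eef_pos: [0.454, -0.21, 0.4049]
tool_rot: [0.685, 0.728, -0.0, 0.0]
ft_force: [0.7, -1.1, -0.0]
finger_gap: 1.002
grip_force: 0.0
```

```bash
python3 -c "
from h import *
go(506,362,150,3.3)"
```

```text
clock 1.25 pos [ 0.454  -0.21    0.4049] shift [56.78  8.66  9.08] turn 0.2 gap 1.002
```

apply_moves(plan=[1, 56, 8.6, 0, 0, 1, 56, 8.6, 0, 0, 1, 56, 8.6, 0, 0, 1, 56, 8.6, 0, 0, 1, 56, 8.6, 0, 0, 1, 56, 8.6, 0, 0, 1, 56, 8.6, 0, 0, 1, 56, 8.6, 0, 0, 1, 56, 8.6, 0, 0, 1, 56, 8.6, 0, 0, 1, 56, 8.6, 0, 0, 1, 56, 8.6, 0, 0])

```text
clock: 2.25
eef_pos: [0.5008, 0.2881, 0.4048]
tool_rot: [0.687, 0.727, 0.0, 0.0]
ft_force: [0.6, -1.7, 0.0]
finger_gap: 1.0
grip_force: 0.0
```

```bash
python3 -c "
from h import *
go(506,362,150,3.3)"
```

```text
clock 2.25 pos [0.5008 0.2881 0.4048] shift [7.35 0.94 9.08] turn -0.1 gap 1.0
```

apply_moves(plan=[1, 3.5, 0.5, 3, 0, 1, 7, 0.9, 6, 0, 1, 7, 0.9, 9, 0, 1, 7, 0.9, 9, 0, 1, 7, 0.9, 9, 0, 1, 7, 0.9, 9, 0])

```text
clock: 2.75
eef_pos: [0.5066, 0.3558, 0.3157]
tool_rot: [0.687, 0.727, 0.0, 0.0]
ft_force: [-0.5, 1.3, 0.2]
finger_gap: 1.001
grip_force: 0.0
```

```bash
python3 -c "
from h import *
go(506,362.5,60,3.3)
f=shot('top'); cv2.imwrite('pics/t1.png',cv2.resize(f['img'][150:280,60:260],None,fx=4,fy=4))"
```

```text
clock 2.75 pos [0.5066 0.3558 0.3157] shift [ 0.68 -0.03  9.17] turn -0.1 gap 1.001
```

View pics/t1.png

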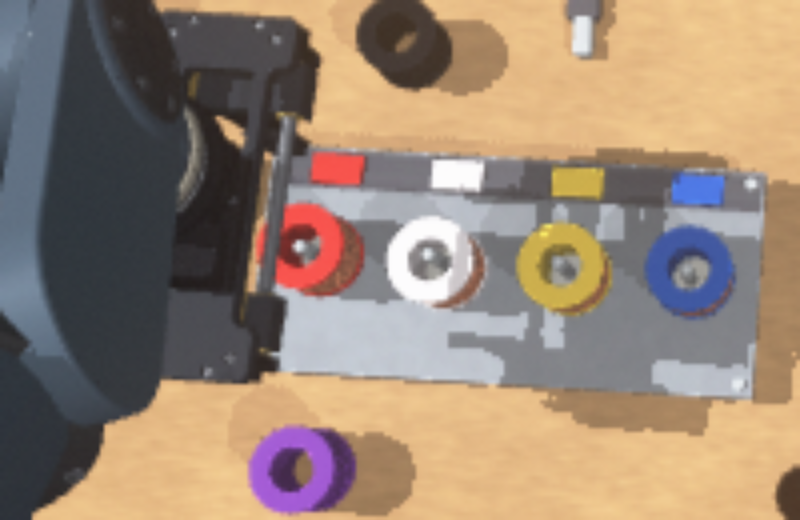

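The gripper straddles the red spool along x, with about 7 mm still to go in y. I'll descend and grip.

apply_moves(plan=[1, 0.7, 0, 2, 0, 1, 0.7, 0, 4, 0, 1, 0.7, 0, 6, 0, 1, 0.7, 0, 8, 0, 1, 0.7, 0, 9.2, 0, 1, 0.7, 0, 9.2, 0, 0.3, 0.7, 0, 9.2, 0, 0.3, 0.7, 0, 9.2, 0, 0.3, 0.7, 0, 9.2, 0, 0.3, 0.7, 0, 9.2, 0, 0.3, 0.7, 0, 9.2, 0, 0.3, 0.7, 0, 9.2, 0])

```text
clock: 3.8
eef_pos: [0.5058, 0.3634, 0.2234]
tool_rot: [0.687, 0.727, 0.0, 0.0]
ft_force: [-1.1, -0.0, 0.2]
finger_gap: 0.633
grip_force: 1.6
```

```bash
python3 -c "
from h import *
go(506,362.5,60,3.3)
print(arm.observe())"
```

```text
clock 3.8 pos [0.5058 0.3634 0.2234] shift [-0.09  0.01 -0.06] turn -0.1 gap 0.633
{'clock': 3.8, 'joint_pos': array([4.43727745e-01, 7.63965990e-01, 1.56501338e+00, 6.79677415e-05,
       8.11691446e-01, 3.87302899e-01]), 'joint_velocities': array([-0.00062278,  0.00516982, -0.00217969,  0.02947156,  0.05894446,
        0.00118462]), 'joint_torque': array([-3.30145005e-02, -4.77157044e+01, -1.14974928e+01,  5.41386078e-02,
       -1.36303759e-02,  6.21357740e-04]), 'eef_pos': array([0.50583438, 0.36335345, 0.22335102]), 'tool_rot': array([6.86895761e-01, 7.26755805e-01, 4.38664585e-04, 1.43629193e-04]), 'ft_force': array([-1.14679749, -0.04981121,  0.24842158]), 'torque': array([-0.00646998,  0.27382487,  0.05551578]), 'grip_force': 1.6498291247387442, 'finger_gap': 0.6326761839595497}
```

apply_moves(plan=[0.3, 0, 0, 0, 0, 0.3, 0, 0, 0, 0, 0.3, 0, 0, 0, 0, 0.3, 0, 0, -2, 0, 0.3, 0, 0, -4, 0, 0.3, 0, 0, -6.5, 0, 0.3, 0, 0, -9, 0, 0.3, 0, 0, -9, 0, 0.3, 0, 0, -9, 0])

```text
clock: 4.55
eef_pos: [0.506, 0.3633, 0.3133]
tool_rot: [0.687, 0.727, 0.001, 0.001]
ft_force: [0.1, 0.5, -3.8]
finger_gap: 0.604
grip_force: 30.0
```

```bash
python3 -c "
from h import *
print(arm.observe()['grip_force'])
go(511.4,-116.9,150,11.5)"
```

```text
29.998218092241586
clock 4.55 pos [0.506  0.3633 0.3133] shift [-47.97  -2.17  -0.11] turn -8.3 gap 0.604
```

apply_moves(plan=[0.3, -2, -0.1, 0, -1, 0.3, -6, -0.3, 0, -2, 0.3, -10, -0.5, 0, -4, 0.3, -14, -0.7, 0, -6, 0.3, -18, -0.9, 0, -8.3, 0.3, -22, -1.1, 0, -8.3, 0.3, -26, -1.3, 0, -8.3, 0.3, -30, -1.5, 0, -8.3, 0.3, -34, -1.7, 0, -8.3, 0.3, -38, -1.9, 0, -8.3, 0.3, -42, -2.1, 0, -8.3, 0.3, -45, -2.2, 0, -8.3])

```text
clock: 5.55
eef_pos: [0.5083, -0.0901, 0.3107]
tool_rot: [0.633, 0.774, -0.001, -0.001]
ft_force: [0.1, -0.0, -2.3]
finger_gap: 0.602
grip_force: 30.0
```

apply_moves(plan=[0.3, -2.0, -0.4, 0, 0, 0.3, -2.8, -0.5, 0, 0, 0.3, -2.8, -0.5, 0, 0, 0.3, -2.8, -0.5, 0, 0, 0.3, -2.8, -0.5, 0, 0])

```text
clock: 5.97
eef_pos: [0.5092, -0.1143, 0.3118]
tool_rot: [0.632, 0.775, -0.0, -0.002]
ft_force: [-0.5, 0.6, -3.0]
finger_gap: 0.602
grip_force: 30.0
```

```bash
python3 -c "
from h import *
go(511.4,-116.9,60,11.5)
f=shot('top'); cv2.imwrite('pics/t2.png',cv2.resize(f['img'][150:290,250:450],None,fx=4,fy=4))
f=shot('scene'); cv2.imwrite('pics/s2.png',cv2.resize(f['img'][80:230,160:330],None,fx=4,fy=4))"
```

```text
clock 5.97 pos [ 0.5092 -0.1143  0.3118] shift [-0.32  0.18  8.78] turn 0.1 gap 0.602
```

View pics/s2.png

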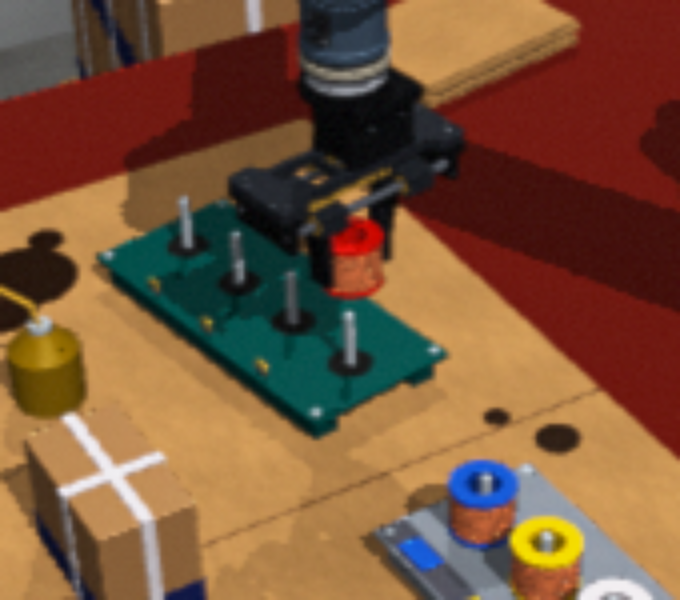

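The held red spool hangs over the left peg, its base just above the tip at (350,315), well aligned. I'll lower it.

apply_moves(plan=[0.3, -0.3, 0.2, 0, 0, 0.3, -0.3, 0.2, 1, 0, 0.3, -0.3, 0.2, 2, 0, 0.3, -0.3, 0.2, 3, 0, 0.3, -0.3, 0.2, 4, 0, 0.3, -0.3, 0.2, 5, 0, 0.3, -0.3, 0.2, 6, 0, 0.3, -0.3, 0.2, 7, 0, 0.3, -0.3, 0.2, 8, 0, 0.3, -0.3, 0.2, 8.5, 0, 0.3, -0.3, 0.2, 8.6, 0, 0.3, -0.3, 0.2, 8.6, 0])

```text
clock: 7.07
eef_pos: [0.5123, -0.1183, 0.2262]
tool_rot: [0.633, 0.774, -0.0, -0.0]
ft_force: [-0.1, 0.4, -2.8]
finger_gap: 0.604
grip_force: 30.0
```

```bash
python3 -c "
from h import *
print(arm.observe()['ft_force'])
go(511.4,-116.9,60,11.5)"
```

```text
[-0.1035293   0.43593692 -2.83623757]
clock 7.07 pos [ 0.5123 -0.1183  0.2262] shift [ 0.15 -0.06  0.22] turn 0.0 gap 0.604
```

apply_moves(plan=[0.3, 0, 0, 0.1, 0, 0.3, 0, 0, 0.2, 0, 0.3, 0, 0, 0.25, 0, 0.3, 0, 0, 0.25, 0, 0.75, 0, 0, 0.25, 0, 0.85, 0, 0, 0.25, 0, 0.9, 0, 0, 0.25, 0, 0.9, 0, 0, 0.25, 0, 0.9, 0, 0, 0.25, 0, 0.9, 0, 0, -1, 0, 0.9, 0, 0, -4, 0, 0.9, 0, 0, -8, 0])

```text
clock: 8.07
eef_pos: [0.5114, -0.1179, 0.3053]
tool_rot: [0.633, 0.774, -0.001, -0.003]
ft_force: [0.9, 0.1, 0.2]
finger_gap: 0.897
grip_force: 0.0
```

```bash
python3 -c "
from h import *
go(507,280.5,150,3.3)
f=shot('scene'); cv2.imwrite('pics/s3.png',cv2.resize(f['img'][80:280,160:400],None,fx=3,fy=3))"
```

```text
clock 8.07 pos [ 0.5114 -0.1179  0.3053] shift [39.13  7.52 -0.75] turn 8.2 gap 0.897
```

View pics/s3.png

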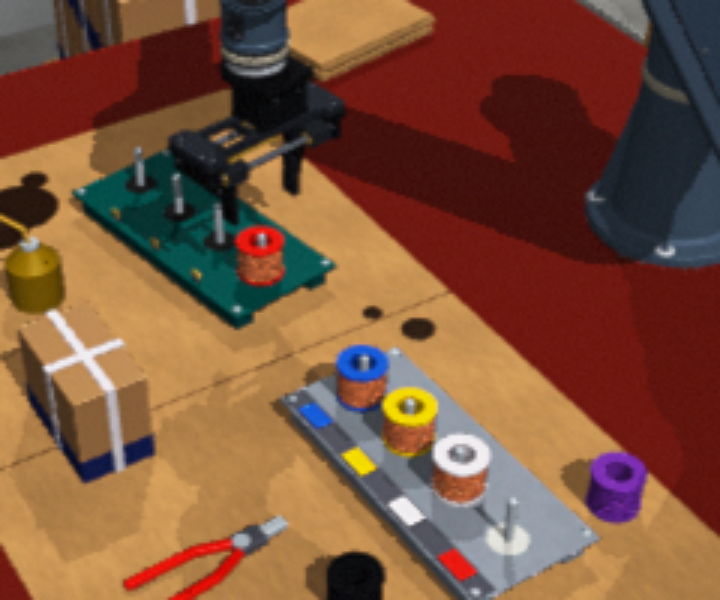

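Red sits flat on the left peg, the tip centred in its bore at (260,238). Next is white.

apply_moves(plan=[1, 4, 0.8, 0, 1, 1, 8, 1.5, 0, 3, 1, 12, 2.3, 0, 5, 1, 16, 3, 0, 8.2, 1, 20, 3.8, 0, 8.2, 1, 24, 4.5, 0, 8.2, 1, 28, 5.3, 0, 8.2, 1, 32, 6, 0, 8.2, 1, 36, 6.8, 0, 8.2, 1, 39, 7.5, 0, 8.2, 1, 39.1, 7.5, 0, 8.2, 1, 39.1, 7.5, 0, 8.2])

```text
clock: 9.12
eef_pos: [0.5072, 0.2816, 0.3066]
tool_rot: [0.685, 0.729, 0.0, 0.0]
ft_force: [-0.2, -0.6, -0.2]
finger_gap: 1.0
grip_force: 0.0
```

```bash
python3 -c "
from h import *
go(506,280.5,60,3.3)"
```

```text
clock 9.12 pos [0.5072 0.2816 0.3066] shift [-0.1  -0.13  8.26] turn 0.2 gap 1.0
```

apply_moves(plan=[1, -0.1, -0.1, 2, 0, 1, -0.1, -0.1, 4, 0, 1, -0.1, -0.1, 6, 0, 1, -0.1, -0.1, 7.6, 0, 1, -0.1, -0.1, 8.2, 0, 1, -0.1, -0.1, 8.2, 0, 0.3, -0.1, -0.1, 8.2, 0, 0.3, -0.1, -0.1, 8.2, 0, 0.3, -0.1, -0.1, 8.2, 0, 0.3, -0.1, -0.1, 8.2, 0, 0.3, -0.1, -0.1, 8.2, 0, 0.3, -0.1, -0.1, 8.2, 0])

```text
clock: 10.12
eef_pos: [0.5068, 0.2789, 0.2253]
tool_rot: [0.686, 0.727, 0.0, 0.0]
ft_force: [-0.3, 1.1, 0.8]
finger_gap: 0.634
grip_force: 1.0
```

apply_moves(plan=[0.3, 0, 0, 0, 0, 0.3, 0, 0, 0, 0, 0.3, 0, 0, 0, 0, 0.3, 0, 0, -2, 0, 0.3, 0, 0, -4, 0, 0.3, 0, 0, -6.5, 0, 0.3, 0, 0, -9, 0, 0.3, 0, 0, -9, 0, 0.3, 0, 0, -9, 0])

```text
clock: 10.87
eef_pos: [0.507, 0.2789, 0.3154]
tool_rot: [0.686, 0.727, 0.001, 0.001]
ft_force: [-0.6, -0.1, -2.1]
finger_gap: 0.607
grip_force: 30.0
```

```bash
python3 -c "
from h import *
go(527.3,-195.3,150,11.5)"
```

```text
clock 10.87 pos [0.507  0.2789 0.3154] shift [-47.46  -0.74   0.11] turn -8.2 gap 0.607
```

apply_moves(plan=[0.3, -2, 0, 0, -1, 0.3, -6, -0.1, 0, -2, 0.3, -10, -0.1, 0, -4, 0.3, -14, -0.2, 0, -6, 0.3, -18, -0.3, 0, -8.2, 0.3, -22, -0.3, 0, -8.2, 0.3, -26, -0.4, 0, -8.2, 0.3, -30, -0.5, 0, -8.2, 0.3, -34, -0.5, 0, -8.2, 0.3, -38, -0.6, 0, -8.2, 0.3, -42, -0.7, 0, -8.2, 0.3, -45, -0.7, 0, -8.2])

```text
clock: 11.87
eef_pos: [0.5251, -0.1739, 0.3125]
tool_rot: [0.633, 0.774, -0.001, -0.001]
ft_force: [1.7, 0.3, -2.0]
finger_gap: 0.6
grip_force: 30.0
```

apply_moves(plan=[0.3, -2.0, -0.3, 0, 0, 0.3, -2.4, -0.4, 0, 0, 0.3, -2.4, -0.4, 0, 0, 0.3, -2.4, -0.4, 0, 0, 0.3, -2.4, -0.4, 0, 0])

```text
clock: 12.28
eef_pos: [0.5262, -0.1936, 0.3137]
tool_rot: [0.632, 0.775, -0.0, -0.002]
ft_force: [-0.3, 0.3, -2.0]
finger_gap: 0.603
grip_force: 30.0
```

```bash
python3 -c "
from h import *
go(527.3,-195.3,61.3,11.5)"
```

```text
clock 12.28 pos [ 0.5262 -0.1936  0.3137] shift [-0.22  0.1   8.83] turn 0.1 gap 0.603
```

apply_moves(plan=[0.3, -0.2, 0.1, 0, 0, 0.3, -0.2, 0.1, 1, 0, 0.3, -0.2, 0.1, 2, 0, 0.3, -0.2, 0.1, 3, 0, 0.3, -0.2, 0.1, 4, 0, 0.3, -0.2, 0.1, 5, 0, 0.3, -0.2, 0.1, 6, 0, 0.3, -0.2, 0.1, 7, 0, 0.3, -0.2, 0.1, 8, 0, 0.3, -0.2, 0.1, 8.6, 0, 0.3, -0.2, 0.1, 8.7, 0, 0.3, -0.2, 0.1, 8.7, 0])

```text
clock: 13.28
eef_pos: [0.5281, -0.197, 0.2272]
tool_rot: [0.633, 0.775, -0.0, -0.001]
ft_force: [0.3, 0.1, -2.6]
finger_gap: 0.6
grip_force: 30.0
```

```bash
python3 -c "
from h import *
go(527.3,-195.3,61.3,11.5)"
```

```text
clock 13.28 pos [ 0.5281 -0.197   0.2272] shift [ 0.18 -0.04  0.19] turn 0.0 gap 0.6
```

apply_moves(plan=[0.3, 0, 0, 0.1, 0, 0.3, 0, 0, 0.2, 0, 0.3, 0, 0, 0.2, 0, 0.3, 0, 0, 0.2, 0, 0.75, 0, 0, 0.2, 0, 0.85, 0, 0, 0.2, 0, 0.9, 0, 0, 0.2, 0, 0.9, 0, 0, 0.2, 0, 0.9, 0, 0, 0.2, 0, 0.9, 0, 0, -1, 0, 0.9, 0, 0, -4, 0, 0.9, 0, 0, -8, 0])

```text
clock: 14.28
eef_pos: [0.5272, -0.1965, 0.3067]
tool_rot: [0.633, 0.774, -0.0, -0.004]
ft_force: [0.0, -0.3, 0.2]
finger_gap: 0.893
grip_force: 0.0
```

```bash
python3 -c "
from h import *
go(512.5,199.2,150,3.3)
f=shot('scene'); cv2.imwrite('pics/s4.png',cv2.resize(f['img'][80:280,160:400],None,fx=3,fy=3))"
```

```text
clock 14.28 pos [ 0.5272 -0.1965  0.3067] shift [39.07  6.46 -0.58] turn 8.2 gap 0.893
```

View pics/s4.png

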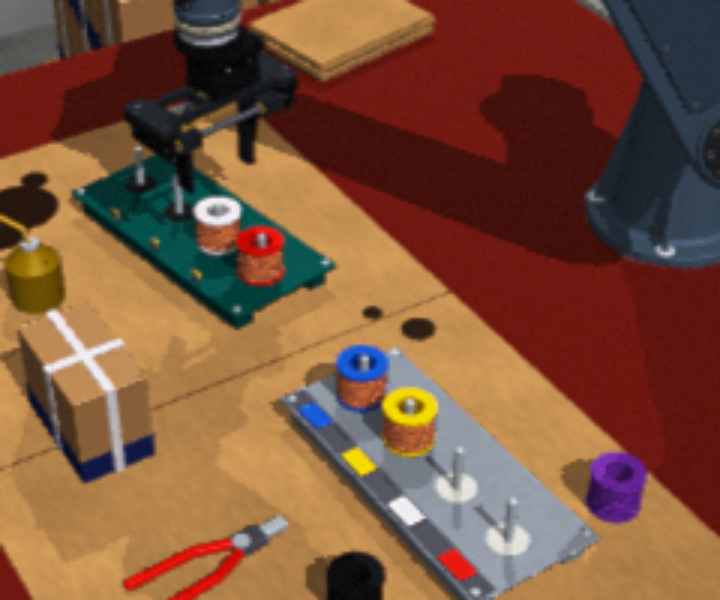

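White is seated on the second peg at (218,225), beside red. Yellow next.

apply_moves(plan=[1, 4, 0.7, 0, 1, 1, 8, 1.3, 0, 3, 1, 12, 2, 0, 5, 1, 16, 2.6, 0, 8.2, 1, 20, 3.3, 0, 8.2, 1, 24, 4, 0, 8.2, 1, 28, 4.6, 0, 8.2, 1, 32, 5.3, 0, 8.2, 1, 36, 6, 0, 8.2, 1, 39, 6.5, 0, 8.2, 1, 39.1, 6.5, 0, 8.2, 1, 39.1, 6.5, 0, 8.2])

```text
clock: 15.33
eef_pos: [0.5133, 0.201, 0.3085]
tool_rot: [0.685, 0.729, 0.0, 0.0]
ft_force: [-0.2, -0.2, -0.6]
finger_gap: 0.999
grip_force: 0.0
```

```bash
python3 -c "
from h import *
go(512.5,199.2,60,3.3)"
```

```text
clock 15.33 pos [0.5133 0.201  0.3085] shift [-0.17 -0.1   8.45] turn 0.3 gap 0.999
```

apply_moves(plan=[1, 0, -0.1, 2, 0, 1, 0, -0.1, 4, 0, 1, 0, -0.1, 6, 0, 1, 0, -0.1, 7.8, 0, 1, 0, -0.1, 8.4, 0, 1, 0, -0.1, 8.4, 0, 0.3, 0, -0.1, 8.4, 0, 0.3, 0, -0.1, 8.4, 0, 0.3, 0, -0.1, 8.4, 0, 0.3, 0, -0.1, 8.4, 0, 0.3, 0, -0.1, 8.4, 0, 0.3, 0, -0.1, 8.4, 0])

```text
clock: 16.33
eef_pos: [0.5128, 0.1992, 0.2243]
tool_rot: [0.686, 0.727, 0.0, 0.0]
ft_force: [0.4, -0.5, -0.1]
finger_gap: 0.637
grip_force: 0.0
```

apply_moves(plan=[0.3, 0, 0, 0, 0, 0.3, 0, 0, 0, 0, 0.3, 0, 0, 0, 0, 0.3, 0, 0, -2, 0, 0.3, 0, 0, -4, 0, 0.3, 0, 0, -6.5, 0, 0.3, 0, 0, -9, 0, 0.3, 0, 0, -9, 0, 0.3, 0, 0, -9, 0])

```text
clock: 17.08
eef_pos: [0.5129, 0.1992, 0.3142]
tool_rot: [0.686, 0.727, 0.001, 0.001]
ft_force: [0.9, -0.6, -4.0]
finger_gap: 0.599
grip_force: 30.0
```

```bash
python3 -c "
from h import *
go(543.3,-273.7,150,11.5)"
```

```text
clock 17.08 pos [0.5129 0.1992 0.3142] shift [-4.738e+01  2.900e-01  1.000e-02] turn -8.2 gap 0.599
```

apply_moves(plan=[0.3, -2, 0, 0, -1, 0.3, -6, 0, 0, -2, 0.3, -10, 0.1, 0, -4, 0.3, -14, 0.1, 0, -6, 0.3, -18, 0.1, 0, -8.2, 0.3, -22, 0.1, 0, -8.2, 0.3, -26, 0.2, 0, -8.2, 0.3, -30, 0.2, 0, -8.2, 0.3, -34, 0.2, 0, -8.2, 0.3, -38, 0.3, 0, -8.2, 0.3, -42, 0.3, 0, -8.2, 0.3, -45, 0.3, 0, -8.2])

```text
clock: 18.08
eef_pos: [0.5412, -0.2532, 0.3111]
tool_rot: [0.633, 0.774, -0.0, -0.001]
ft_force: [0.8, -0.2, -3.6]
finger_gap: 0.606
grip_force: 30.0
```

apply_moves(plan=[0.3, -2.0, -0.3, 0, 0, 0.3, -2.4, -0.4, 0, 0, 0.3, -2.4, -0.4, 0, 0, 0.3, -2.4, -0.4, 0, 0, 0.3, -2.4, -0.4, 0, 0])

```text
clock: 18.5
eef_pos: [0.5422, -0.2725, 0.3124]
tool_rot: [0.632, 0.775, 0.0, -0.002]
ft_force: [-0.3, 0.4, -2.6]
finger_gap: 0.603
grip_force: 30.0
```

```bash
python3 -c "
from h import *
go(543.3,-273.7,60.3,11.5)"
```

```text
clock 18.5 pos [ 0.5422 -0.2725  0.3124] shift [-0.17  0.11  8.81] turn 0.1 gap 0.603
```

apply_moves(plan=[0.3, 0, 0.1, 0, 0, 0.3, 0, 0.1, 1, 0, 0.3, 0, 0.1, 2, 0, 0.3, 0, 0.1, 3, 0, 0.3, 0, 0.1, 4, 0, 0.3, 0, 0.1, 5, 0, 0.3, 0, 0.1, 6, 0, 0.3, 0, 0.1, 7, 0, 0.3, 0, 0.1, 8, 0, 0.3, 0, 0.1, 8.6, 0, 0.3, 0, 0.1, 8.7, 0, 0.3, 0, 0.1, 8.7, 0])

```text
clock: 19.5
eef_pos: [0.5436, -0.2741, 0.2261]
tool_rot: [0.633, 0.774, -0.0, -0.001]
ft_force: [0.0, 0.1, -2.3]
finger_gap: 0.601
grip_force: 30.0
```

```bash
python3 -c "
from h import *
go(543.3,-273.7,60.3,11.5)"
```

```text
clock 19.5 pos [ 0.5436 -0.2741  0.2261] shift [ 0.05 -0.02  0.18] turn 0.0 gap 0.601
```

apply_moves(plan=[0.3, 0, 0, 0.1, 0, 0.3, 0, 0, 0.2, 0, 0.3, 0, 0, 0.2, 0, 0.3, 0, 0, 0.2, 0, 0.75, 0, 0, 0.2, 0, 0.85, 0, 0, 0.2, 0, 0.9, 0, 0, 0.2, 0, 0.9, 0, 0, 0.2, 0, 0.9, 0, 0, 0.2, 0, 0.9, 0, 0, -1, 0, 0.9, 0, 0, -4, 0, 0.9, 0, 0, -8, 0])

```text
clock: 20.5
eef_pos: [0.5427, -0.2735, 0.3054]
tool_rot: [0.633, 0.774, -0.0, -0.004]
ft_force: [0.7, -0.6, 1.0]
finger_gap: 0.896
grip_force: 0.0
```

```bash
python3 -c "
from h import *
go(519.5,120,150,3.3)
f=shot('scene'); cv2.imwrite('pics/s5.png',cv2.resize(f['img'][80:280,160:400],None,fx=3,fy=3))"
```

```text
clock 20.5 pos [ 0.5427 -0.2735  0.3054] shift [39.02  5.58 -0.67] turn 8.2 gap 0.896
```

View pics/s5.png

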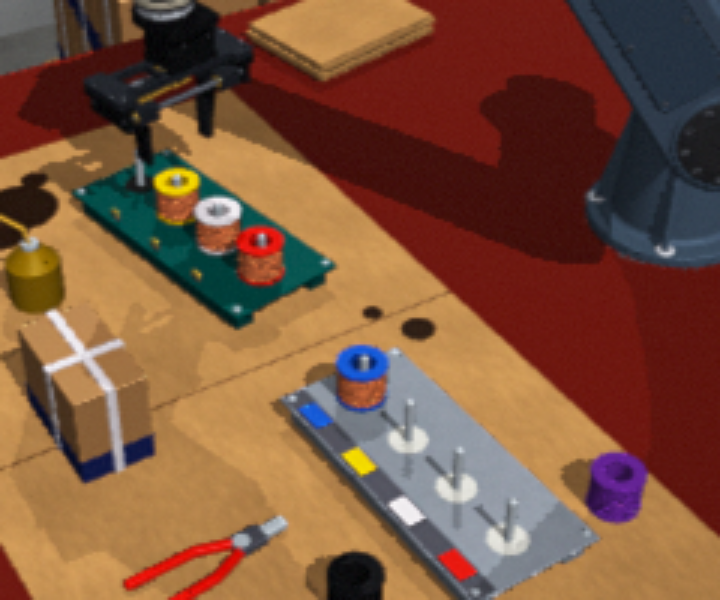

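Yellow is seated on the third peg at (177,197). Blue is last, at (362,378).

apply_moves(plan=[1, 4, 0.6, 0, 1, 1, 8, 1.1, 0, 3, 1, 12, 1.7, 0, 5, 1, 16, 2.3, 0, 8.2, 1, 20, 2.8, 0, 8.2, 1, 24, 3.4, 0, 8.2, 1, 28, 4, 0, 8.2, 1, 32, 4.6, 0, 8.2, 1, 36, 5.1, 0, 8.2, 1, 39, 5.6, 0, 8.2, 1, 39, 5.6, 0, 8.2, 1, 39, 5.6, 0, 8.2])

```text
clock: 21.55
eef_pos: [0.5204, 0.121, 0.3076]
tool_rot: [0.685, 0.729, 0.0, 0.001]
ft_force: [0.2, -0.7, 0.1]
finger_gap: 1.003
grip_force: 0.0
```

```bash
python3 -c "
from h import *
go(519.5,120,60,3.3)"
```

```text
clock 21.55 pos [0.5204 0.121  0.3076] shift [-0.09 -0.1   8.36] turn 0.3 gap 1.003
```

apply_moves(plan=[1, 0, -0.1, 2, 0, 1, 0, -0.1, 4, 0, 1, 0, -0.1, 6, 0, 1, 0, -0.1, 7.8, 0, 1, 0, -0.1, 8.3, 0, 1, 0, -0.1, 8.3, 0, 0.3, 0, -0.1, 8.3, 0, 0.3, 0, -0.1, 8.3, 0, 0.3, 0, -0.1, 8.3, 0, 0.3, 0, -0.1, 8.3, 0, 0.3, 0, -0.1, 8.3, 0, 0.3, 0, -0.1, 8.3, 0])

```text
clock: 22.55
eef_pos: [0.5197, 0.1193, 0.2243]
tool_rot: [0.686, 0.727, 0.0, 0.0]
ft_force: [-0.1, -0.7, -0.9]
finger_gap: 0.631
grip_force: 0.0
```

apply_moves(plan=[0.3, 0, 0, 0, 0, 0.3, 0, 0, 0, 0, 0.3, 0, 0, 0, 0, 0.3, 0, 0, -2, 0, 0.3, 0, 0, -4, 0, 0.3, 0, 0, -6.5, 0, 0.3, 0, 0, -9, 0, 0.3, 0, 0, -9, 0, 0.3, 0, 0, -9, 0])

```text
clock: 23.3
eef_pos: [0.5197, 0.1192, 0.3144]
tool_rot: [0.686, 0.727, 0.001, 0.001]
ft_force: [-0.3, -0.1, -3.0]
finger_gap: 0.603
grip_force: 30.0
```

```bash
python3 -c "
from h import *
go(559.2,-352.1,150,11.5)"
```

```text
clock 23.3 pos [0.5197 0.1192 0.3144] shift [-47.28   1.2    0.05] turn -8.2 gap 0.603
```

apply_moves(plan=[0.3, -2, 0, 0, -1, 0.3, -6, 0.2, 0, -2, 0.3, -10, 0.3, 0, -4, 0.3, -14, 0.4, 0, -6, 0.3, -18, 0.5, 0, -8.2, 0.3, -22, 0.6, 0, -8.2, 0.3, -26, 0.7, 0, -8.2, 0.3, -30, 0.8, 0, -8.2, 0.3, -34, 0.9, 0, -8.2, 0.3, -38, 1, 0, -8.2, 0.3, -42, 1.1, 0, -8.2, 0.3, -45, 1.2, 0, -8.2])

```text
clock: 24.3
eef_pos: [0.5569, -0.3325, 0.311]
tool_rot: [0.633, 0.774, -0.0, -0.001]
ft_force: [1.0, -0.5, -2.4]
finger_gap: 0.598
grip_force: 30.0
```

apply_moves(plan=[0.3, -2.0, -0.3, 0, 0, 0.3, -2.3, -0.4, 0, 0, 0.3, -2.3, -0.4, 0, 0, 0.3, -2.3, -0.4, 0, 0, 0.3, -2.3, -0.4, 0, 0])

```text
clock: 24.72
eef_pos: [0.558, -0.3509, 0.3123]
tool_rot: [0.632, 0.775, 0.0, -0.002]
ft_force: [-0.9, 0.1, -2.9]
finger_gap: 0.605
grip_force: 30.0
```

```bash
python3 -c "
from h import *
go(559.2,-352.1,60.3,11.5)"
```

```text
clock 24.72 pos [ 0.558  -0.3509  0.3123] shift [-0.17  0.11  8.8 ] turn 0.1 gap 0.605
```

apply_moves(plan=[0.3, 0, 0.1, 0, 0, 0.3, 0, 0.1, 1, 0, 0.3, 0, 0.1, 2, 0, 0.3, 0, 0.1, 3, 0, 0.3, 0, 0.1, 4, 0, 0.3, 0, 0.1, 5, 0, 0.3, 0, 0.1, 6, 0, 0.3, 0, 0.1, 7, 0, 0.3, 0, 0.1, 8, 0, 0.3, 0, 0.1, 8.6, 0, 0.3, 0, 0.1, 8.7, 0, 0.3, 0, 0.1, 8.7, 0])

```text
clock: 25.72
eef_pos: [0.5592, -0.3525, 0.2261]
tool_rot: [0.633, 0.774, 0.0, -0.001]
ft_force: [0.2, 0.1, -2.0]
finger_gap: 0.599
grip_force: 30.0
```

```bash
python3 -c "
from h import *
go(559.2,-352.1,60.3,11.5)"
```

```text
clock 25.72 pos [ 0.5592 -0.3525  0.2261] shift [0.04 0.   0.18] turn 0.0 gap 0.599
```

apply_moves(plan=[0.3, 0, 0, 0.1, 0, 0.3, 0, 0, 0.2, 0, 0.3, 0, 0, 0.2, 0, 0.3, 0, 0, 0.2, 0, 0.75, 0, 0, 0.2, 0, 0.85, 0, 0, 0.2, 0, 0.9, 0, 0, 0.2, 0, 0.9, 0, 0, 0.2, 0, 0.9, 0, 0, 0.2, 0, 0.9, 0, 0, -1, 0, 0.9, 0, 0, -4, 0, 0.9, 0, 0, -8, 0])

```text
clock: 26.72
eef_pos: [0.5584, -0.3518, 0.3049]
tool_rot: [0.633, 0.774, 0.0, -0.004]
ft_force: [0.3, -0.6, -0.9]
finger_gap: 0.892
grip_force: 0.0
```

apply_moves(plan=[0.9, 0, 0, -4, 0, 0.9, 0, 0, -8, 0, 0.9, -4, 0, -8, 0, 0.9, -8, 0, -8, 0, 0.9, -12, 0, -8, 0, 0.9, -16, 0, -8, 0, 0.9, -20, 0, -8, 0, 0.9, -20, 0, -8, 0, 0.9, -20, 0, -8, 0, 0.9, -20, 0, -8, 0, 0.9, -20, 0, -8, 0, 0.9, -20, 0, -8, 0])

```text
clock: 27.72
eef_pos: [0.5997, -0.5468, 0.3877]
tool_rot: [0.632, 0.775, 0.0, -0.0]
ft_force: [-1.0, 0.4, -0.8]
finger_gap: 0.903
grip_force: 0.0
```

Run:
```python
from meas import *
f=shot("top"); C=np.array([535.3,-234.5]); a=np.radians(11.5); R=np.array([[np.cos(a),-np.sin(a)],[np.sin(a),np.cos(a)]])
for c in RNG:
    for k,r in blobs(f,c):
        p=ray(f,r[0],.076)[:2]*1000
        if 16<max(r[1])<26: print(c,np.round(r[1],1),(R.T@(p-C)).round(1))
g=shot("scene")
A=cv2.resize(f["img"][190:275,295:445],(600,340));B=cv2.resize(g["img"][100:205,160:345],(600,340))
cv2.imwrite("pics/fin.png",np.vstack([A[:300],B[:300]]))
```

```text
red [21. 23.] [  0.8 122. ]
yellow [21.9 19.8] [  2.2 -38.1]
blue [21. 20.] [   1.3 -118.6]
white [22.4 12.9] [-307.8  110.1]
white [21. 22.] [ 1.7 41.1]
white [11.7 19.5] [431.  161.9]
```

View pics/fin.png

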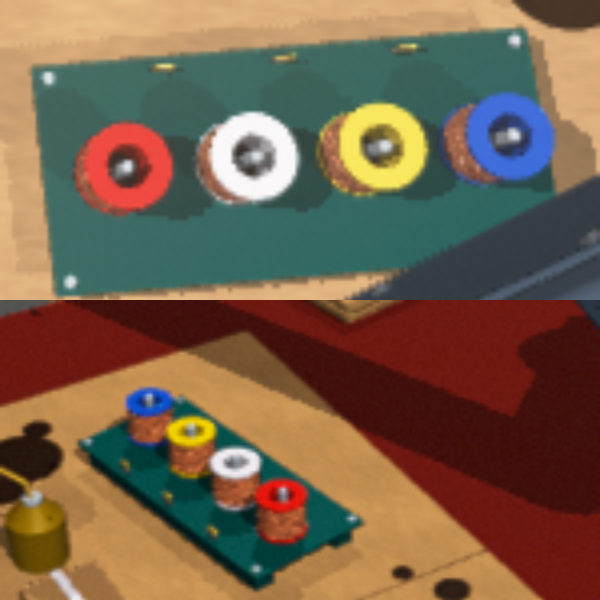

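All four spools sit upright on the teal pegs in the order red, white, yellow, blue, each within about 2.2 mm of its peg. The gripper is clear, so I'm handing in.

```bash
python3 -c "
from workcell import workorder
print(workorder.close_job())"
```

```text
the job is handed in; nothing more can be done
None
```

I moved all four spools to the teal machine stand in the same order (red, white, yellow, blue from the left), each upright and measured within about 2.2 mm of its peg; the gripper is clear and the job is handed in, though the hand-in returned no verdict.

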